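Clamp the seed tray in the sowing jig

TASK

Push the black seed tray along its guide rails until it sits fully home against the wooden end stop, then push the clamp's handle over, away from the tray, past its dead point until it snaps down into lock with the clamp's foot pressing on the tray's rim. Work by pushing only: do not lift or tip the tray, and leave the pot, the jar and the label box where they are.

Things in the scene. Friction and masses are not known exactly. Their poses are not given: they have to be found in the camera images.
- jig: Plywood sowing jig fixed to the table: board 420 x 170 mm, 12 mm thick. Origin on the table under the board (board x = -225 to +195 mm). Its x axis is the way the tray slides home (towards the clamp); z up. Two guide rails along x (inner faces y = +-58 mm, tops 32 mm above the table). The clamp stands behind the end stop at y = 0: two steel cheeks x = 42 to 117 mm, 68 mm above the table.
- stop_face (a point): Centre of the wooden end stop's face, at x = +30 mm of the jig, 45 mm above the table; the stop is 130 mm wide and its top 60 mm above the table. Home means that the tray's rim touches this face: the tray's origin then is at x = -48 mm of the jig's origin.
- tray: Loose black plastic seed tray, 4 x 3 empty cells, with three white labels standing in its clamp-side half (89 mm high). 156 (x) x 126 x 45 mm over its rim, about 0.22 kg. Origin at the centre of its underside, x as the jig's x, z up. Lies on the board (origin 12 mm above the table) between the rails, 3 mm play each side, 25 to 60 mm short of the stop. Slides at 1 to 4 N.
- tray_end (a point): Middle of the tray's end edge away from the clamp, the place to push: outer edge of the rim, 43 mm above the tray's underside, 78 mm from its origin in -x. The rim is 4 mm thick and overhangs the tray's wall by 8 mm. 126 mm from the jig's origin in -x when the tray is home.
- clamp_handle (a joint): Angle of the clamp's handle. 0 = open (nearly upright, leaning 0.15 rad from vertical towards the tray); grows as it swings away from the tray (to the jig's +x) and down; dead point 1.15; locked at its stop 1.45 (0.27 rad above level). A spring resists before the dead point (at most 0.85 N m, 8 to 9 N at the grip), then snaps the handle on to 1.45 by itself and keeps it. Starts at 0.
- handle_grip (a point): Point on the axis of the handle's round black rubber grip (22 mm diameter), 100 mm from the pivot. The grip reaches from about 60 to 130 mm from the pivot (the handle's end); below it is a 12 mm steel bar.
- handle_pivot (a point): Pivot of the clamp's handle, fixed in the jig at x = +80 mm, y = 0, 66 mm above the table; the handle turns about the jig's y axis.
- clamp_pad: Round rubber foot (15 mm diameter) under the end of the clamp's short arm; origin at the centre of its underside. Driven by the handle: about 24 mm over the tray's rim when open; when locked it presses by a spring, with a few newtons, on the rim of a tray that is home, 7 mm from the stop. Raised, arm and foot stay below 115 mm above the table, over the stop.
- pot: Loose empty terracotta pot, 80 mm across, 75 mm high, on the table beside the jig; origin at the centre of its underside. Leave alone.
- seed_jar: Loose glass jar with a metal lid, 56 mm across, 85 mm high, on the table beside the jig; origin at the centre of its underside. Leave alone.
- label_box: Loose open wooden box 75 x 55 x 50 mm with white labels (up to 81 mm high), on the table beside the jig on the robot's side; origin at the centre of its underside. Leave alone.
There are look-alikes about, which are no part of the job. There is more than one size of the tray; the job needs the middle-sized.

How it is judged:
By the outcome, as a careful person would: the job done as asked, in the order asked, and still so for the second after the job is handed in, with the robot touching nothing.
It also fails if it takes over 48 s, if anything falls off the work surface, if the arm or the gripper's body presses on something with over 40 N, if the wrist force passes 120 N, or if a joint passes its speed limit or range.

ROBOT

A 6-joint arm with a two-finger parallel gripper is mounted at the origin on the work surface. World frame = base frame: x ahead of the robot, y to its left, z up, the work surface at z = 0. Lengths are in m, angles in rad, forces in N, time in s.
With the tool pointing down it reaches from about 0.3 to 0.775 m from the base axis. Payload 14.6 kg.
Tool frame: the origin (TCP) lies midway between the tips of the shut fingers; the grasp point (between the pads) lies robot.hold_point_z behind it (robot.hold_point_z is the distance from the TCP to the grasp point, in m); z points along the fingers, x is the direction in which the jaws open and shut, and the axes are right-handed (so a half turn about z gives the same grasp; the last joint's range is limited). The gripper opens to 94 mm and grips with 3 to 60 N. Pads are 16 mm wide; open, the fingers measure 119 mm over their backs; the gripper's body (75 mm by 177 mm) begins 78 mm behind the grasp point.
Start: joints at [-1.405, 0.3, 1.521, -0, 1.321, -0.067], TCP at [0.127, -0.535, 0.205] pointing down, gripper open.
Joint ranges: [-3.03, 3.03], [-0.79, 2.21], [0.23, 2.52], [-1.04, 4.18], [0, 3.07], [-2.55, 2.55]. Speed limits (rad/s): [2.22, 2.22, 2.57, 3.14, 3.14, 3.14].

INTERFACE

Orientations are given as [roll, pitch, yaw] about the fixed x, y, z axes, in that order (R = Rz(yaw) Ry(pitch) Rx(roll)).
In Python, from station import status, eyes, workorder, robot gives the robot as it stands. The module is installed in compiled form; this text tells all that it offers.
- The arm moves only by the tool drive_tool, never from a script. Its argument "deltas" is a list of rows, each a list of 5 numbers: the finger opening in mm, from 0 to 94, then the shift along the tool's x, y, z in mm, then the turn about the tool's z in rad. In form: [[grip, dx, dy, dz, turn], ...]. A call has exactly 8 rows; each row is the pose to reach, as a shift and turn from the pose commanded when the call began, along the tool's axes at that moment; what a row does not reach only later rows make up. A row lasts 1/10 s, in which the tool goes at most 50 mm and 8.59 degrees, less where a joint would pass 70% of its speed; a pose out of reach is approached as far as the arm can. A call with a gripper value outside its range is refused whole. The fingers move at their own pace and stop on an object; "grip_force" is the grip in N (left out, the last holds). Time passes only in rows, so rows that repeat a pose let the fingers close, or fill a call up. It gives the time, the measured TCP pose, the force and the opening at its end, in the units of the state.
- status.get_state(): the state, without advancing time (a new reading comes with each control period).
- eyes.grab_frame(name): name is "side" or "top" or "wrist"; returns a dict with "pixels" (420x560x3 uint8, red, green, blue), "z_map" (420x560 float32, m along the optical axis (not along the pixel's ray), 0 where there is no reading), "fx", "fy", "cx", "cy" (pixels), "dist_coeffs" ([k1, k2, p1, p2, k3] as OpenCV has them; the pictures are not rectified), "rvec" (rotation vector, rad) and "tvec" (3), from world to camera coordinates, as OpenCV has them; the wrist camera has in their place "tool_from_camera" (4x4, takes a point from camera to tool coordinates, whose origin is the TCP and whose axes are the tool frame's). Camera axes: x right, y down, z forward; pixel columns grow to the right and rows downward; lengths in m; the calibration is good to about 2 mm. A picture is of the moment at which its call begins: read the wrist's pose just before it.
- workorder.hand_in(): hands the job in, once; it reports no verdict.
Trained networks look in a picture, given as the dict that the camera call returned (one of the last four; its "shot" number tells which), for a name from the list of things; names that differ only in an ending like _2 or _b are one class to them, and where a whole thing is asked for, a point or a joint stands for the part that bears it (a point fixed in the world has none). Each returns a list of dicts, best first, with "confidence" (0 to 1); they miss things now and then, are a little off and sometimes report something else, mostly with a low value. They report only what shows in the picture. A call takes as long as a camera call. They do not tell look-alikes from the thing itself.
- eyes.spot_in(picture, query): "rect" ([centre column, centre row, width, height] as shares, 0 to 1, of the picture: columns of its width, rows of its height, round what is visible of it).
- eyes.trace(picture, query): "pixels" (420x560 bool, what is visible of it) and "rect" ([centre column, centre row, width, height] as shares, 0 to 1, of the picture: columns of its width, rows of its height, round what is visible of it).
- eyes.mark_of(picture, query): "xy" ([column, row] as shares, 0 to 1, of the picture: columns of its width, rows of its height: a listed point, or the origin of a listed thing).
The state is a dict: "time_s": time; "joint_positions": joint angles; "qd": joint speeds; "joint_torque": joint torques, N m; "eef_pos": TCP position; "eef_rot": TCP orientation; "wrist_force": force on the tool from outside, world axes, zero at the start; "wrist_torque": the same for the moment, N m; "gripper_width": finger opening in m.
Only numpy, scipy, OpenCV 4.12 (cv2) and the standard library are available. Lean on these libraries where they do the work, as an engineer would, in place of code of your own. Each camera call takes 0.05 s, during which the arm holds its last target. There are 200 camera calls.

## Working session

There is one attempt and no reset: what is moved stays moved. The work goes in short steps, Python scripts to look and compute and a tool call to move; the robot and the scene stay as the last step left them, time stands still between calls to the robot, and variables do not carry over. Pictures are saved under pics/ and viewed, about 8 in all and at most 12, crops included, and the job is handed in when it is done.

Besides the shell and the picture viewer there is one more tool, called after "Request:" in YAML: its name, and indented under it one key for each argument. drive_tool: Moves the arm, as the interface text tells. Its arguments: {"type":"object","properties":{"deltas":{"type":"array","items":{"type":"array","items":{"type":"number"}}},"grip_force":{"type":"number"}},"required":["deltas"]}

```bash
mkdir -p pics; cat > h.py <<'E'
import numpy as np, cv2
from station import status, eyes, workorder, robot
from scipy.spatial.transform import Rotation as R
def world(p,uv,z=None):
    """pixel(s) -> world using z_map depth"""
    K=np.array([[p['fx'],0,p['cx']],[0,p['fy'],p['cy']],[0,0,1]])
    uv=np.atleast_2d(np.asarray(uv,float))
    n=cv2.undistortPoints(uv[:,None],K,np.array(p['dist_coeffs']))[:,0]
    if 'rvec' in p:
        Rm=cv2.Rodrigues(np.array(p['rvec'],float))[0]; t=np.array(p['tvec'],float).ravel()
        Rw=Rm.T; c=-Rm.T@t
    else:
        s=status.get_state(); T=np.array(p['tool_from_camera']); Rt=R.from_euler('xyz',s['eef_rot']).as_matrix()
        Rw=Rt@T[:3,:3]; c=Rt@T[:3,3]+np.array(s['eef_pos'])
    d=np.c_[n,np.ones(len(n))]
    if z is None:
        zz=p['z_map'][np.clip(uv[:,1].round().astype(int),0,419),np.clip(uv[:,0].round().astype(int),0,559)]
        return (d*zz[:,None])@Rw.T+c
    dw=d@Rw.T
    return c+dw*((z-c[2])/dw[:,2])[:,None]
def save(p,n): cv2.imwrite('pics/'+n,p['pixels'][:,:,::-1])
E
python3 - <<'E'
from h import *
s=status.get_state();print(s)
for n in ['top','side']:
    p=eyes.grab_frame(n);save(p,n+'1.png')
    for q in ['tray','tray_end','handle_grip','handle_pivot','stop_face','jig','clamp_pad','pot','seed_jar','label_box']:
        try:
            for r in eyes.mark_of(p,q)[:4]:
                uv=np.array(r['xy'])*[560,420]; print(n,q,round(r['confidence'],2),uv.round(),world(p,uv)[0].round(3))
        except Exception as e: print(q,e)
E
```

```text
{'time_s': 0.0, 'joint_positions': array([-1.40460227e+00,  3.00466156e-01,  1.52157922e+00, -1.28190965e-06,
        1.32065895e+00, -6.65974715e-02]), 'qd': array([-0.00108712, -0.00083127, -0.00110515, -0.00022982, -0.00249317,
        0.00090885]), 'joint_torque': array([ 1.81740354e-03, -5.31806874e+01, -3.52732480e+01,  7.09049497e-02,
        2.44153087e-02, -1.02508207e-04]), 'eef_pos': array([ 0.12683857, -0.53491651,  0.20488982]), 'eef_rot': array([-3.14151991e+00,  1.10928769e-03, -1.33800444e+00]), 'wrist_force': array([-0.15024401, -0.63251415, -0.91768538]), 'wrist_torque': array([-0.03038394,  0.03337572,  0.04170663]), 'gripper_width': 0.09383025147111476}
top tray 0.86 [346. 210.] [ 0.546 -0.146  0.05 ]
top tray 0.57 [365. 291.] [ 0.318 -0.209  0.004]
top tray 0.55 [187. 309.] [0.255 0.302 0.006]
top tray_end 0.93 [152. 293.] [0.297 0.404 0.005]
top tray_end 0.77 [375. 216.] [ 0.536 -0.236  0.013]
top tray_end 0.64 [384. 285.] [ 0.336 -0.262  0.002]
top handle_grip 0.62 [299. 188.] [ 0.574 -0.005  0.196]
top handle_pivot 0.59 [295. 194.] [0.572 0.004 0.133]
top stop
[... 388 characters left out ...]
-0.085  0.062]
side tray 0.67 [329. 383.] [0.255 0.297 0.005]
side tray_end 0.92 [290. 402.] [0.3   0.383 0.058]
side tray_end 0.78 [310. 174.] [ 0.548 -0.28   0.014]
side tray_end 0.68 [378. 194.] [ 0.331 -0.256  0.035]
side handle_grip 0.58 [255. 184.] [0.574 0.003 0.174]
side handle_grip 0.32 [323. 239.] [ 0.399 -0.015  0.048]
side handle_pivot 0.95 [251. 217.] [0.581 0.022 0.08 ]
side stop_face 0.75 [266. 216.] [ 0.557 -0.014  0.062]
side jig 0.69 [277. 224.] [ 0.527 -0.014  0.046]
side clamp_pad 0.54 [268. 198.] [ 0.566 -0.045  0.096]
side pot 0.93 [256. 175.] [ 0.576 -0.008  0.193]
side seed_jar 0.59 [204. 208.] [0.74  0.005 0.033]
side label_box 0.67 [322. 239.] [ 0.403 -0.018  0.046]
```

```bash
python3 -c "
import cv2,numpy as np
cv2.imwrite('pics/both.png',np.hstack([cv2.resize(cv2.imread('pics/%s1.png'%n),(400,300)) for n in ('top','side')]))"
```

```text
(no output)
```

View pics/top1.png

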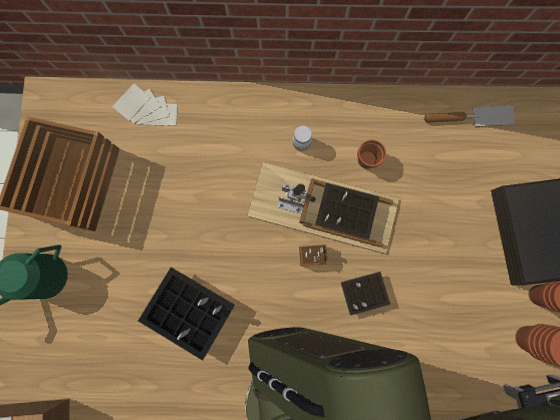

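View pics/side1.png

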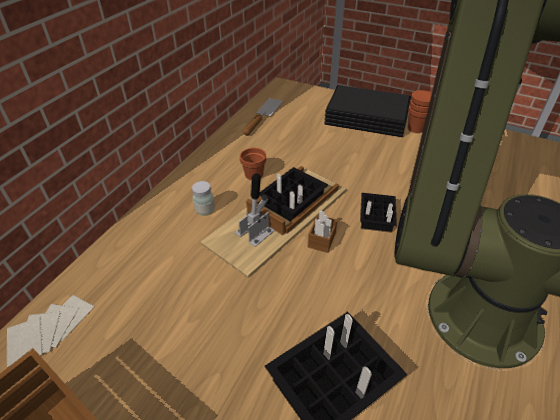

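The top view shows the jig at about columns 250–400, rows 165–250. The middle-sized tray is in it, with the clamp on its left (+y world) side. The look-alike trays are at (187,312) and (366,293). Next I'll fit the jig pose from the depth image.

```bash
cat > fit.py <<'E'
from h import *
def cloud(name):
    p=eyes.grab_frame(name); v,u=np.mgrid[0:420,0:560]; uv=np.c_[u.ravel(),v.ravel()]
    w=world(p,uv); w[p['z_map'].ravel()==0]=np.nan
    return p,w
def jigframe(w,o,a): 
    c,s=np.cos(a),np.sin(a); d=w[:,:2]-o; return np.c_[d[:,0]*c+d[:,1]*s,-d[:,0]*s+d[:,1]*c,w[:,2]]
E
python3 - <<'E'
from fit import *
from scipy.optimize import minimize
print('hold',robot.hold_point_z)
for n in ['top','side']:
    p,w=cloud(n); 
    flat=w[(abs(w[:,2])<.03)&(w[:,0]>.3)&(w[:,0]<.8)&(abs(w[:,1])<.4)]
    print(n,'table med z',np.median(flat[:,2]).round(4))
    m=(w[:,2]>.0075)&(w[:,2]<.10)&(w[:,0]>.40)&(w[:,0]<.72)&(w[:,1]>-.34)&(w[:,1]<.18)
    q=m.reshape(420,560).astype(np.uint8)
    q=cv2.morphologyEx(q,cv2.MORPH_OPEN,np.ones((2,2)))
    k,l,st,_=cv2.connectedComponentsWithStats(q)
    i=1+np.argmax(st[1:,4]); x=w[(l==i).ravel()]
    r=cv2.minAreaRect(x[:,:2].astype(np.float32)); b=cv2.boxPoints(r)
    print(n,len(x),np.round(r[0],4),np.round(r[1],4),r[2]); print(b.round(4).tolist())
E
```

```text
hold 0.0188
top table med z 0.0013
top 7839 [ 0.5583 -0.0884] [0.4206 0.1692] 75.9239730834961
[[0.4250999987125397, -0.2718999981880188], [0.5892000198364258, -0.31299999356269836], [0.6915000081062317, 0.0949999988079071], [0.527400016784668, 0.13609999418258667]]
side table med z 0.0014
side 7465 [ 0.5113 -0.0671] [0.4147 0.2485] 74.32954406738281
[[0.33570000529289246, -0.23309999704360962], [0.5748999714851379, -0.3001999855041504], [0.6869000196456909, 0.0989999994635582], [0.44769999384880066, 0.16609999537467957]]
```

```bash
python3 - <<'E'
from fit import *
a=np.deg2rad(75.924);o=np.array([.5583,-.0884])+.015*np.array([np.cos(a),np.sin(a)])
np.save('jig.npy',[*o,a]); print(o)
for n in ['top','side']:
    p,w=cloud(n); j=jigframe(w,o,a); ok=(j[:,0]>-.26)&(j[:,0]<.23)&(abs(j[:,1])<.095)
    j=j[ok]*1000; pc=lambda x:np.percentile(x,[1,5,50,95,99]).round(1)
    g=j[j[:,2]>140]; print(n,'grip x',pc(g[:,0]),'y',pc(g[:,1]),'z',pc(g[:,2]))
    g=j[(j[:,2]>51)&(j[:,2]<64)&(j[:,0]<15)]; print('rim x',pc(g[:,0]),'y',pc(g[:,1]))
    g=j[(j[:,2]>57)&(j[:,2]<64)&(j[:,0]>25)&(j[:,0]<45)]; print('stop x',pc(g[:,0]),'y',pc(g[:,1]))
    g=j[(j[:,2]>27)&(j[:,2]<36)&(j[:,0]<-20)]; print('rails x',pc(g[:,0]),'|y+|',pc(g[g[:,1]>0,1]),pc(g[g[:,1]<0,1]))
    g=j[(j[:,2]>8)&(j[:,2]<16)]; print('board x',pc(g[:,0]),'y',pc(g[:,1]))
d=np.array([np.cos(a),np.sin(a)]);print('start TCP jig',jigframe(status.get_state()['eef_pos'][None],o,a))
E
```

```text
[ 0.56194813 -0.07385039]
top grip x [57.1 58.7 69.5 80.5 82.8] y [-10.2  -7.3   3.9   9.4   9.8] z [142.2 145.5 189.1 195.3 196.5]
rim x [-153.  -150.3  -76.    -0.9    1.8] y [-64.1 -61.7  -1.5  59.4  61.3]
stop x [35.1 35.5 40.  44.4 44.9] y [-64.4 -59.3   8.1  56.   61.6]
rails x [-198.4 -191.9 -115.6  -28.4  -22.3] |y+| [ 7.5 18.  62.9 68.8 69.3] [-71.7 -71.3 -53.4 -16.5  -4.8]
board x [-217.1 -207.1   42.1  187.4  197.1] y [-85.  -80.7   3.7  79.   83.1]
side grip x [62.5 66.7 77.4 84.1 86. ] y [-6.8 -4.9  5.8 11.2 11.9] z [140.6 142.3 171.1 194.6 195.9]
rim x [-152.6 -148.8  -71.2    1.3    4.1] y [-62.3 -58.9   7.1  62.1  63.7]
stop x [36.5 37.4 41.4 44.6 44.9] y [-62.2 -57.   19.5  62.1  64.8]
rails x [-195.3 -186.1 -104.3  -30.5  -23. ] |y+| [16.9 20.1 63.3 71.1 71.9] [-67.6 -63.8 -38.5  -5.5  -1.2]
board x [-215.3 -202.   125.8  196.1  201.2] y [-81.7 -74.1  32.8  83.7  85.6]
start TCP jig [[-0.55326511  0.30981932  0.20544992]]
```

Request:
drive_tool:
  deltas:
    - [60,-18,-44,0,-0.14]
    - [60,-36,-88,0,-0.28]
    - [60,-54,-132,0,-0.42]
    - [60,-73,-176,0,-0.56]
    - [60,-92,-222,0,-0.7]
    - [60,-110,-266,0,-0.84]
    - [60,-129,-310,0,-0.97]
    - [60,-147,-355,0,-1.09]

```text
time_s: 2.1
eef_pos: [0.4398, -0.3088, 0.2057]
eef_rot: [3.141, -0.0, -0.243]
wrist_force: [-0.1, -1.2, 0.2]
gripper_width: 0.0599
```

```bash
cat > where.py <<'E'
from fit import *
x,y,a=np.load('jig.npy'); s=status.get_state()
print('t',s['time_s'],'jig mm',(jigframe(s['eef_pos'][None],np.array([x,y]),a)*1000).round(1),'yaw-goal',s['eef_rot'][2]-(a-np.pi/2),'rot',s['eef_rot'].round(3),'F',s['wrist_force'].round(1),'w',s['gripper_width'],'q',s['joint_positions'].round(2))
Rt=R.from_euler('xyz',s['eef_rot']).as_matrix()
for n,t in dict(start=[-.185,0,.205],low=[-.185,0,.04],hstart=[.025,0,.21]).items():
    c,si=np.cos(a),np.sin(a); w=np.array([x+t[0]*c-t[1]*si,y+t[0]*si+t[1]*c,t[2]])
    print(n,'tool delta mm',(Rt.T@(w-s['eef_pos'])*1000).round(1))
E
python3 where.py
```

```text
t 2.1 jig mm [[-257.6   61.4  205.7]] yaw-goal 0.002954689987094916 rot [ 3.141 -0.    -0.243] F [-0.1 -1.2  0.2] w 0.05989904158602322 q [-0.68  0.27  1.56 -0.    1.31 -0.44]
start tool delta mm [ 61.6 -72.4   0.7]
low tool delta mm [ 61.6 -72.4 165.7]
hstart tool delta mm [  62.2 -282.4   -4.4]
```

Request:
drive_tool:
  deltas:
    - [60,31,-36,0,0]
    - [60,62,-72,0,0]
    - [60,62,-72,40,0]
    - [60,62,-72,80,0]
    - [60,62,-72,115,0]
    - [60,62,-72,145,0]
    - [60,62,-72,165,0]
    - [60,62,-72,165,0]

```text
time_s: 2.9
eef_pos: [0.5149, -0.2549, 0.0378]
eef_rot: [-3.14, 0.005, -0.248]
wrist_force: [-0.5, -0.3, 0.5]
gripper_width: 0.0597
```

```bash
python3 where.py; python3 - <<'E'
from h import *
p=eyes.grab_frame('top');cv2.imwrite('pics/top2.png',cv2.resize(p['pixels'][140:270,230:420,::-1],None,fx=4,fy=4))
E
```

```text
t 2.9 jig mm [[-187.     1.6   37.8]] yaw-goal -0.002265257206097271 rot [-3.14   0.005 -0.248] F [-0.5 -0.3  0.5] w 0.05972415063449606 q [-0.52  0.54  1.6   0.    1.01 -0.28]
start tool delta mm [   0.9   -2.2 -167.2]
low tool delta mm [ 1.6 -2.  -2.2]
hstart tool delta mm [   0.4 -212.2 -171.9]
```

View pics/top2.png

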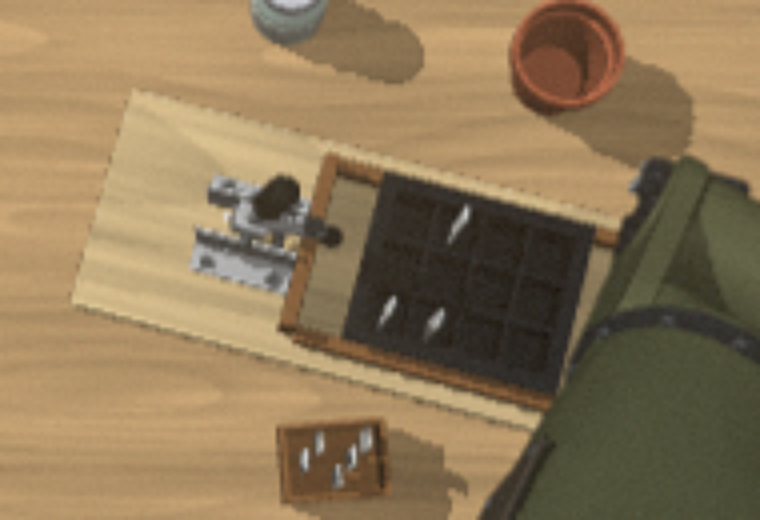

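The gripper stands behind the tray's free end and the path ahead is clear. The tray is about 27 mm short of the stop, so I'll push slowly.

Request:
drive_tool:
  deltas:
    - [60,0,-8,-1,0]
    - [60,0,-15,-1,0]
    - [60,0,-21,-1,0]
    - [60,0,-27,-1,0]
    - [60,0,-33,-1,0]
    - [60,0,-38,-1,0]
    - [60,0,-42,-1,0]
    - [60,0,-45,-1,0]

```text
time_s: 3.75
eef_pos: [0.5273, -0.2118, 0.0415]
eef_rot: [3.142, -0.0, -0.248]
wrist_force: [-1.3, -2.5, 2.1]
gripper_width: 0.0602
```

```bash
python3 where.py
```

```text
t 3.75 jig mm [[-1.422e+02  1.000e-01  4.150e+01]] yaw-goal -0.00228284180395133 rot [ 3.142 -0.    -0.248] F [-1.3 -2.5  2.1] w 0.06015224038372672 q [-0.45  0.52  1.62 -0.    1.   -0.2 ]
start tool delta mm [   0.2   42.8 -163.5]
low tool delta mm [ 0.2 42.8  1.5]
hstart tool delta mm [  -0.3 -167.2 -168.5]
```

Request:
drive_tool:
  deltas:
    - [60,0,-2,0,0]
    - [60,0,-4,0,0]
    - [60,0,-6,0,0]
    - [60,0,-7,0,0]
    - [60,0,-8,0,0]
    - [60,0,-9,0,0]
    - [60,0,-9,0,0]
    - [60,0,-9,0,0]

```text
time_s: 4.55
eef_pos: [0.5294, -0.2031, 0.0413]
eef_rot: [-3.141, 0.0, -0.248]
wrist_force: [-0.4, -0.4, -1.0]
gripper_width: 0.0603
```

```bash
python3 where.py
```

```text
t 4.55 jig mm [[-133.3    0.2   41.3]] yaw-goal -0.0023075696771646115 rot [-3.141  0.    -0.248] F [-0.4 -0.4 -1. ] w 0.0602787613430778 q [-0.43  0.52  1.62  0.    1.   -0.18]
start tool delta mm [   0.2   51.6 -163.7]
low tool delta mm [ 0.3 51.7  1.3]
hstart tool delta mm [  -0.2 -158.4 -168.6]
```

Request:
drive_tool:
  deltas:
    - [60,0,-0.5,0,0]
    - [60,0,-1,0,0]
    - [60,0,-1.5,0,0]
    - [60,0,-2,0,0]
    - [60,0,-2.5,0,0]
    - [60,0,-3,0,0]
    - [60,0,-3,0,0]
    - [60,0,-3,0,0]

```text
time_s: 5.35
eef_pos: [0.5302, -0.2008, 0.0415]
eef_rot: [3.141, -0.0, -0.248]
wrist_force: [-0.4, -5.2, -1.5]
gripper_width: 0.0602
```

```bash
python3 where.py
```

```text
t 5.35 jig mm [[-1.309e+02 -1.000e-01  4.150e+01]] yaw-goal -0.0022355800105509083 rot [ 3.141 -0.    -0.248] F [-0.4 -5.2 -1.5] w 0.06022940363706274 q [-0.43  0.52  1.62 -0.    1.   -0.18]
start tool delta mm [ 1.000e-01  5.420e+01 -1.635e+02]
low tool delta mm [ 0.1 54.1  1.5]
hstart tool delta mm [  -0.3 -155.8 -168.6]
```

Request:
drive_tool:
  deltas:
    - [60,0,-0.5,0,0]
    - [60,0,-1,0,0]
    - [60,0,-1,0,0]
    - [60,0,-1.5,0,0]
    - [60,0,-1.5,0,0]
    - [60,0,-1.5,0,0]
    - [60,0,-1.5,0,0]
    - [60,0,-1.5,0,0]

```text
time_s: 6.15
eef_pos: [0.5303, -0.2007, 0.0416]
eef_rot: [3.139, -0.001, -0.248]
wrist_force: [-3.1, -14.5, -1.0]
gripper_width: 0.0599
```

```bash
python3 where.py;  python3 - <<'E'
from fit import *
x,y,a=np.load('jig.npy')
for n in ['top','side']:
    p,w=cloud(n)
    j=jigframe(w,np.array([x,y]),a)*1000
    for lo,hi in [(-50,-25),(-10,10),(25,50)]:
        k=(j[:,2]>50)&(j[:,2]<65)&(abs(j[:,0]+40)<100)&(j[:,1]>lo)&(j[:,1]<hi)
        g=np.sort(j[k,0]); g=g[(g>-30)];gap=np.diff(g);i=gap.argmax();print(n,lo,'largest gap',gap[i].round(1),'at',g[i].round(1))
    im=p['pixels'][...,::-1]
    cv2.imwrite('pics/%s3.png'%n,cv2.resize(im[140:270,230:420] if n=='top' else im[150:270,200:360],None,fx=4,fy=4,interpolation=cv2.INTER_CUBIC))
E
```

```text
t 6.15 jig mm [[-130.7   -0.2   41.6]] yaw-goal -0.002405689368472963 rot [ 3.139e+00 -1.000e-03 -2.480e-01] F [ -3.1 -14.5  -1. ] w 0.05988057436700976 q [-0.43  0.52  1.62 -0.    1.   -0.18]
start tool delta mm [ 1.000e-01  5.470e+01 -1.632e+02]
low tool delta mm [-0.  54.3  1.8]
hstart tool delta mm [  -0.4 -155.3 -168.8]
top -50 largest gap 30.6 at -7.5
top -10 largest gap 31.0 at -7.3
top 25 largest gap 9.1 at -1.8
side -50 largest gap 25.5 at -8.2
side -10 largest gap 29.5 at -5.9
side 25 largest gap 12.4 at -3.4
```

View pics/top3.png

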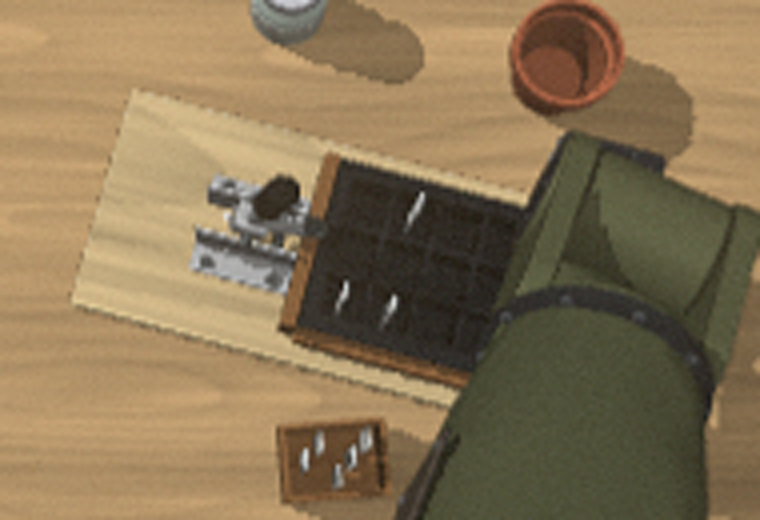

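The tray is home: it resists 14.5 N without moving, and in the picture it sits flush with the stop. I'll back off, rise, close the fingers and go to the handle.

Request:
drive_tool:
  deltas:
    - [60,0,8,0,0]
    - [60,0,20,0,0]
    - [30,0,25,-25,0]
    - [0,0,25,-70,0]
    - [0,0,25,-115,0]
    - [0,0,15,-160,0]
    - [0,0,-5,-175,0]
    - [0,0,-35,-175,0]

```text
time_s: 7.05
eef_pos: [0.5398, -0.1658, 0.2196]
eef_rot: [3.141, -0.005, -0.25]
wrist_force: [-0.0, -0.0, -0.2]
gripper_width: 0.0155
```

```bash
python3 where.py
```

```text
t 7.05 jig mm [[-94.6  -0.9 219.6]] yaw-goal -0.004127331763091435 rot [ 3.141 -0.005 -0.25 ] F [-0.  -0.  -0.2] w 0.015483381171572021 q [-0.36  0.32  1.46  0.    1.35 -0.11]
start tool delta mm [-0.6 90.4 14.6]
low tool delta mm [ -1.4  90.4 179.6]
hstart tool delta mm [  -1.4 -119.6    9.5]
```

Request:
drive_tool:
  deltas:
    - [0,0,-30,0,0]
    - [0,-1,-65,0,0]
    - [0,-1,-95,0,0]
    - [0,-1,-113,0,0]
    - [0,-1,-116,0,0]
    - [0,-1,-116,25,0]
    - [0,-1,-116,50,0]
    - [0,-1,-116,64,0]

```text
time_s: 7.85
eef_pos: [0.5658, -0.0532, 0.1506]
eef_rot: [3.142, 0.002, -0.249]
wrist_force: [-0.6, 0.8, 0.2]
gripper_width: 0.0004
```

```bash
python3 where.py;  python3 - <<'E'
from h import *
p=eyes.grab_frame('side');cv2.imwrite('pics/side4.png',cv2.resize(p['pixels'][110:270,180:380,::-1],None,fx=4,fy=3.7))
E
```

```text
t 7.85 jig mm [[ 21.    1.2 150.6]] yaw-goal -0.0030275774721948423 rot [ 3.142e+00  2.000e-03 -2.490e-01] F [-0.6  0.8  0.2] w 0.000444988313167147 q [-0.16  0.39  1.53  0.    1.22  0.09]
start tool delta mm [  1.7 206.  -54.4]
low tool delta mm [  2.1 205.9 110.6]
hstart tool delta mm [  1.1  -4.  -59.4]
```

View pics/side4.png

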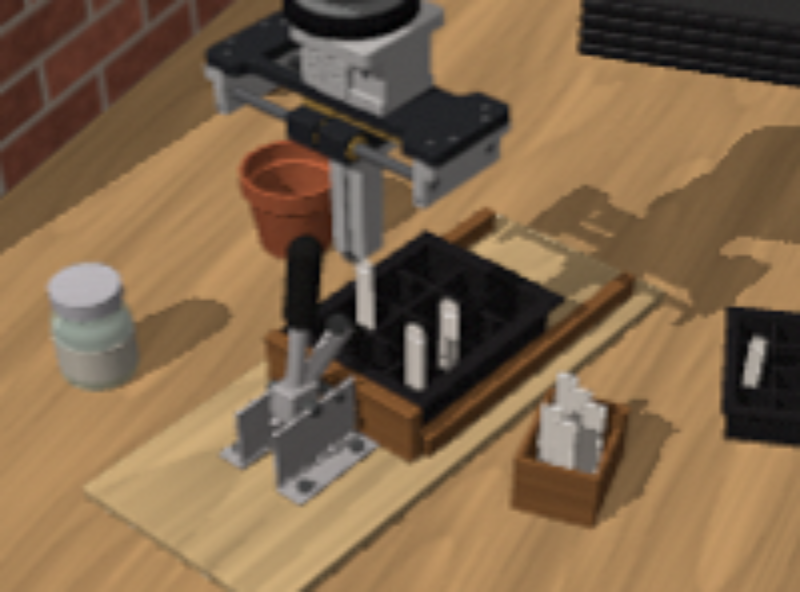

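Request:
drive_tool:
  deltas:
    - [0,1,-5,-3,0]
    - [0,1,-12,-6,0]
    - [0,1,-18,-6,0]
    - [0,1,-23,-6,0]
    - [0,1,-28,-6,0]
    - [0,1,-33,-6,0]
    - [0,1,-38,-6,0]
    - [0,1,-42,-6,0]

```text
time_s: 8.7
eef_pos: [0.578, -0.0116, 0.1585]
eef_rot: [3.141, -0.0, -0.248]
wrist_force: [-0.5, -3.5, 2.0]
gripper_width: 0.0005
```

```bash
python3 where.py
```

```text
t 8.7 jig mm [[ 64.3  -0.4 158.5]] yaw-goal -0.002302993123395991 rot [ 3.141 -0.    -0.248] F [-0.5 -3.5  2. ] w 0.0005134326316043172 q [-0.08  0.4   1.49 -0.    1.24  0.16]
start tool delta mm [ 1.000e-01  2.493e+02 -4.640e+01]
low tool delta mm [1.000e-01 2.493e+02 1.186e+02]
hstart tool delta mm [ -0.3  39.3 -51.4]
```

Request:
drive_tool:
  deltas:
    - [0,0,-7,-2,0]
    - [0,0,-14,-3,0]
    - [0,0,-21,-2,0]
    - [0,0,-28,-1,0]
    - [0,0,-35,0,0]
    - [0,0,-42,2,0]
    - [0,0,-49,5,0]
    - [0,0,-55,8,0]

```text
time_s: 9.5
eef_pos: [0.5914, 0.0417, 0.1507]
eef_rot: [3.141, 0.0, -0.248]
wrist_force: [-4.1, -6.1, 3.9]
gripper_width: 0.0005
```

```bash
python3 where.py; python3 - <<'E'
from h import *
p=eyes.grab_frame('side');cv2.imwrite('pics/side5.png',cv2.resize(p['pixels'][110:270,180:380,::-1],None,fx=4,fy=3.7))
E
```

```text
t 9.5 jig mm [[119.3  -0.5 150.7]] yaw-goal -0.0023252370474426964 rot [ 3.141  0.    -0.248] F [-4.1 -6.1  3.9] w 0.0005084066576221582 q [ 0.01  0.44  1.46 -0.    1.24  0.26]
start tool delta mm [ 2.000e-01  3.043e+02 -5.400e+01]
low tool delta mm [2.000e-01 3.042e+02 1.110e+02]
hstart tool delta mm [ -0.3  94.3 -59.2]
```

View pics/side5.png

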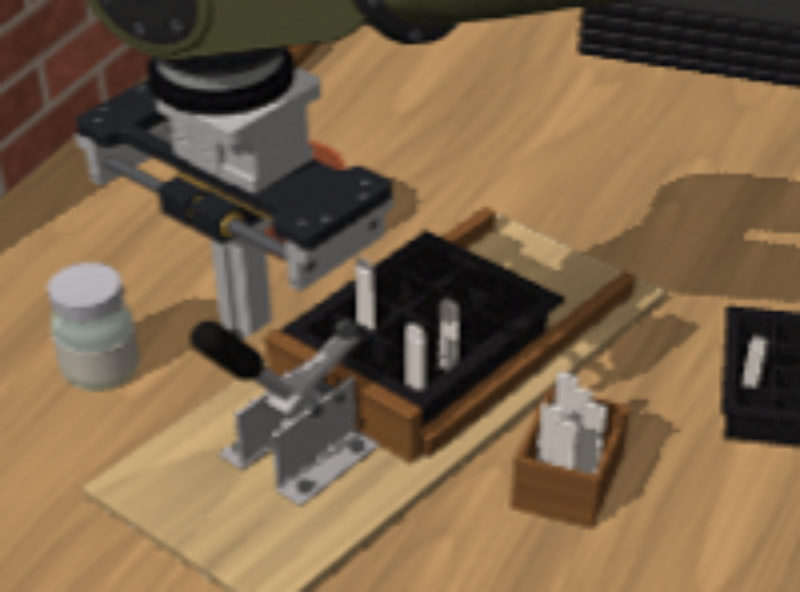

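Request:
drive_tool:
  deltas:
    - [0,0,-7,4,0]
    - [0,0,-13,8,0]
    - [0,0,-18,12,0]
    - [0,0,-23,17,0]
    - [0,0,-27,21,0]
    - [0,0,-30,24,0]
    - [0,0,-33,28,0]
    - [0,0,-35,32,0]

```text
time_s: 10.35
eef_pos: [0.6, 0.0757, 0.118]
eef_rot: [-3.141, 0.0, -0.248]
wrist_force: [0.7, 0.4, 0.2]
gripper_width: 0.0003
```

```bash
python3 where.py
```

```text
t 10.35 jig mm [[154.3  -0.5 118. ]] yaw-goal -0.0022341874381308635 rot [-3.141  0.    -0.248] F [0.7 0.4 0.2] w 0.0002696226474177726 q [0.06 0.5  1.45 0.   1.19 0.31]
start tool delta mm [ 2.000e-01  3.393e+02 -8.710e+01]
low tool delta mm [3.000e-01 3.394e+02 7.790e+01]
hstart tool delta mm [ -0.3 129.3 -92.1]
```

The force has dropped to zero, so the handle has probably snapped over. I'll lift clear, then check.

Request:
drive_tool:
  deltas:
    - [0,0,0,-30,0]
    - [0,0,0,-70,0]
    - [0,0,0,-110,0]
    - [0,0,30,-130,0]
    - [0,0,70,-130,0]
    - [0,0,110,-130,0]
    - [0,0,150,-130,0]
    - [0,0,150,-130,0]

```text
time_s: 11.15
eef_pos: [0.5623, -0.0736, 0.2484]
eef_rot: [3.141, -0.0, -0.252]
wrist_force: [-0.2, 0.1, 0.5]
gripper_width: 0.0001
```

```bash
python3 where.py; python3 - <<'E'
from fit import *
x,y,a=np.load('jig.npy')
for n in ['top','side']:
    p,w=cloud(n)
    j=jigframe(w,np.array([x,y]),a)*1000
    g=j[(j[:,0]>125)&(j[:,0]<225)&(abs(j[:,1])<20)&(j[:,2]>50)&(j[:,2]<150)]
    if len(g):
        print(n,len(g),'handle x',np.percentile(g[:,0],[1,50,99]).round(1),'z',np.percentile(g[:,2],[1,50,99]).round(1))
        print('slope rad', np.arctan(np.polyfit(g[:,0],g[:,2],1)[0]))
    g=j[(j[:,2]>51)&(j[:,2]<58)&(abs(j[:,1])<50)&(j[:,0]<0)&(j[:,0]>-200)]
    if len(g): print('tray end x',np.percentile(g[:,0],[0,1,5]).round(1))
    im=p['pixels'][...,::-1]
    cv2.imwrite('pics/%s6.png'%n,cv2.resize(im[140:270,230:420] if n=='top' else im[130:270,190:370],None,fx=4,fy=4,interpolation=cv2.INTER_CUBIC))
E
```

```text
t 11.15 jig mm [[  0.3  -0.3 248.4]] yaw-goal -0.006317105722759786 rot [ 3.141 -0.    -0.252] F [-0.2  0.1  0.5] w 8.575205068312499e-05 q [-0.19  0.31  1.41 -0.    1.42  0.06]
start tool delta mm [  0.9 185.3  43.5]
low tool delta mm [  0.9 185.2 208.5]
hstart tool delta mm [ -0.4 -24.7  38.3]
top 211 handle x [126.2 170.9 207.7] z [ 81.2  99.1 111.7]
slope rad 0.29114753524463144
side 246 handle x [127.  178.9 211.5] z [ 80.1  98.7 109.7]
slope rad 0.2559784433275868
tray end x [-122.  -120.1 -117.8]
```

View pics/side6.png

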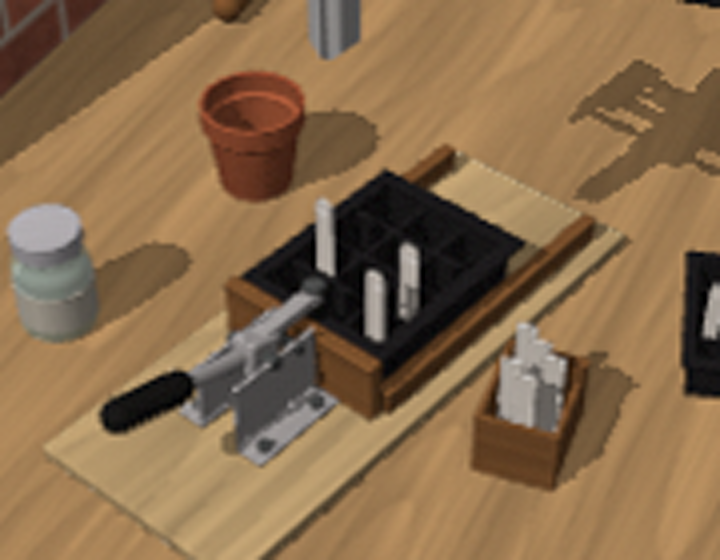

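The handle lies about 0.27 rad above level, which is its locked angle. The foot is on the rim, the tray is flush with the stop, and the robot is touching nothing.

```bash
python3 -c "
from station import workorder
print(workorder.hand_in())"
```

```text
the job is handed in; nothing more can be done
None
```

I pushed the middle-sized tray home against the end stop, then pushed the clamp handle over its dead point until it snapped into lock. I handed the job in about 11 s into the 48 s allowed.

- **Tray:** It stopped moving at the end stop, resisting about 14.5 N of push. It looks flush with the stop in the picture taken then and in the last one. The side camera puts its free end at about x = -121 mm in the jig, against -126 mm nominal. I put that difference down to calibration and fit bias, as both cameras placed other points about 3 mm too far along x. One depth check of the gap at the stop gave no usable answer, so I relied on the force and the pictures.
- **Clamp:** The handle measured 0.29 rad (top camera) and 0.26 rad (side camera) above level; locked is 0.27. In the last picture the foot is down on the tray's rim; I did not measure how hard it presses.
- **Everything else:** The pot, jar and label box look unmoved in the pictures. The arm ended clear of everything, and the wrist force read about zero.

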